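# Weigh the tall bracket on the spring scale

### The arm

A 6-joint arm with a two-finger parallel gripper is mounted at the origin on the work surface. World frame = base frame: x ahead of the robot, y to its left, z up, the work surface at z = 0. Lengths are in mm, angles in rad, forces in N, time in s.
With the tool pointing down it reaches from about 350 to 975 mm from the base axis. Payload 7.1 kg.
Tool frame: the origin (TCP) lies between the finger pads; the fingertips stand 8 mm ahead of it and the grasp point (between the pads) lies 11 mm behind it; x points along the fingers, y is the direction in which the jaws open and shut, and the axes are right-handed (so a half turn about x gives the same grasp; the last joint's range is limited). The gripper opens to 88 mm and grips with 3 to 60 N. Pads are 20 mm wide; open, the fingers measure 115 mm over their backs; the gripper's body (75 mm by 178 mm) begins 61 mm behind the grasp point.
Start: joints at [1.108, 0.423, 1.63, -0, 1.089, -0.019], TCP at [268.327, 564.452, 230.675] pointing down, gripper open.
Joint ranges: [-3, 3], [-0.9, 2.11], [0.09, 2.58], [-1.31, 4.45], [0.11, 2.69], [-2.54, 2.54]. Speed limits (rad/s): [2.39, 2.39, 3.01, 3.14, 3.14, 3.14].

### API

Orientations are given as a rotation vector (axis times angle).
In Python, from workcell import ctrl gives the robot as it stands.
- The arm moves only by the tool apply_moves, never from a script. Its argument "increments" is a list of rows, each an object with "gripper": the opening in per cent of the stroke, from 0 (shut) to 100 (fully open); "delta_pos": the shift along the tool's x, y, z in cm, a list of three; "dr": the turn, a rotation vector about the tool's x, y, z in rad, a list of three. In form: [{"gripper": gripper, "delta_pos": [dx, dy, dz], "dr": [ax, ay, az]}, ...]. A call has exactly 5 rows; each row shifts and turns the commanded pose from where the row before left it, along the tool's axes as they then stand; what a row does not reach is not made up. A row lasts 1/12 s, in which the tool goes at most 41.7 mm and 7.16 degrees, less where a joint would pass 70% of its speed; a pose out of reach is approached as far as the arm can. A call with a gripper value outside its range is refused whole. The fingers move at their own pace and stop on an object; the grip force is fixed at half the most. Time passes only in rows, so rows that do not move let the fingers close, or fill a call up. It gives the time, the measured TCP pose, the force and the opening at its end, in the units of the state.
- ctrl.get_obs(): the state, without advancing time (a new reading comes with each control period).
- ctrl.get_image(name): name is "side" or "top"; returns a dict with "img" (480x640x3 uint8, red, green, blue), "range_z" (480x640 float32, mm along the optical axis (not along the pixel's ray), 0 where there is no reading), "mtx" (3x3 intrinsics, pixels), "rvec" (rotation vector, rad) and "tvec" (3), from world to camera coordinates, as OpenCV has them. Camera axes: x right, y down, z forward; pixel columns grow to the right and rows downward; lengths in mm; the calibration is good to about 2 mm. A picture is of the moment at which its call begins.
- ctrl.close_job(): hands the job in, once; it reports no verdict.
The state is a dict: "t": time; "qpos": joint angles; "qvel": joint speeds; "joint_torque": joint torques, N m; "ee_pos": TCP position; "orientation": TCP orientation; "ft_force": force on the tool from outside, world axes, zero at the start; "moment": the same for the moment, N m; "width": finger opening in mm.
Only numpy, scipy, OpenCV 4.12 (cv2) and the standard library are available. Lean on these libraries where they do the work, as an engineer would, in place of code of your own. Each camera call takes 0.05 s, during which the arm holds its last target. There are 200 camera calls.

### The job

Hang the taller of the two cast brackets from the hook of the spring scale by the window in its upright plate, and let go of it gently, without driving the hook down to the bottom of its travel. Wait until bracket and hook have stopped moving, so that the scale can be read, and leave the shorter bracket standing where it is.

Things in the scene. Friction and masses are not known exactly. Their poses are not given: they have to be found in the camera images.
- tall_bracket_mid (a point): Centre, half-way up, of the taller aluminium bracket, 0.3 kg, 122 mm tall. Foot 80 (own x) x 60 x 10 mm; upright plate in its middle 12 mm thick (x), 60 wide (y). A window 34 mm wide with bevelled top corners goes through it along x, from 29 mm below to 15 mm above this point. Over it a solid head, 46 mm: grip it across x 10-15 mm below the top, fingertips above the window.
- hook_seat (a point): Top of the hook's level rod (8 mm thick, along own x), where loads hang; 214 mm over the table, moves with the hook. The tip lies 32 mm off at own -x, turned up 8 mm; the housing's face 88 mm off at own +x, taller than the hook. So pass the window over the tip along +x, then lower until its top edge rests here. A foot plate, 14 mm thick, reaches below the hook.
- scale_hook (a joint): How far the hook has gone down, in m: 0 unloaded, 0.07 at the bottom of its travel. The spring gives 150 N/m, so the taller bracket brings it down by 0.016 to 0.026; when let go it bobs for about a second.
- short_bracket_mid (a point): Centre, half-way up, of the shorter bracket: same material, form and foot, but 78 mm tall and with a window 22 mm high. Not to be weighed: it stays standing where it is.
Not all that is in view belongs to the job. Leave any green look-alike of the part that bears tall_bracket_mid alone.

How it is judged (in metres and radians):
At the end, for the whole second after the job is handed in: The taller bracket hangs by its window from the hook seat (centre within 40 mm of the seat sideways and 5 to 30 mm below it, tilted less than 20 degrees), its weight draws the hook down 13 to 32 mm, and hook and bracket are at rest (hook under 10 mm/s, bracket under 20 mm/s and 0.3 rad/s) (horizontal distance between tall_bracket_mid and hook_seat below 0.04 m and z of tall_bracket_mid in the frame of hook_seat between -0.03 and -0.005 m and angle between tall_bracket_mid's own z axis and vertical below 0.35 rad and value of joint scale_hook between 0.013 and 0.032 m and velocity of joint scale_hook between -0.01 and 0.01 m/s and linear speed of tall_bracket below 0.02 m/s and angular speed of tall_bracket below 0.3 rad/s); the robot touches nothing.
It fails at once if the hook is driven or dropped down close to the bottom of its travel (beyond 60 mm) (value of joint scale_hook above 0.06 m).
It fails at once if the shorter bracket is moved more than 25 mm or knocked over (distance of short_bracket_mid from where it was at the start of the episode above 0.025 m or angle between short_bracket_mid's own z axis and vertical above 0.5 rad).
It also fails if it takes over 48 s, if anything falls off the work surface, if the arm or the gripper's body presses on something with over 40 N, if the wrist force passes 120 N, or if a joint passes its speed limit or range.

## Working session

There is one attempt and no reset: what is moved stays moved. The work goes in short steps, Python scripts to look and compute and a tool call to move; the robot and the scene stay as the last step left them, time stands still between calls to the robot, and variables do not carry over. Pictures are saved under pics/ and viewed, about 8 in all and at most 12, crops included, and the job is handed in when it is done.

Besides the shell and the picture viewer there is one more tool, called after ">>>" as a command line: name --argument value ..., lists and objects as JSON in quotes. apply_moves: Moves the arm, as the interface text tells. Its arguments: {"type":"object","properties":{"increments":{"type":"array","items":{"type":"object","properties":{"gripper":{"type":"number"},"delta_pos":{"type":"array","items":{"type":"number"}},"dr":{"type":"array","items":{"type":"number"}}}}}},"required":["increments"]}

```bash
mkdir -p pics; cat > h.py <<'E'
import numpy as np, cv2
from workcell import ctrl
def get(n):
    d=ctrl.get_image(n); np.savez(''+n+'.npz',**d); return d
def pts(d):
    R=cv2.Rodrigues(np.array(d['rvec'],float))[0]; t=np.array(d['tvec'],float).ravel(); K=np.array(d['mtx'])
    v,u=np.mgrid[:480,:640]; z=d['range_z'].astype(float)
    c=np.stack([(u-K[0,2])/K[0,0]*z,(v-K[1,2])/K[1,1]*z,z],-1)
    P=(c-t)@R; P[z==0]=np.nan; return P
E
python3 - <<'E'
from h import *
for n in('top','side'):
    d=get(n); cv2.imwrite(f'pics/{n}0.png',d['img'][:,:,::-1])
    R=cv2.Rodrigues(np.array(d['rvec'],float))[0]; print(n,'cam',-R.T@np.array(d['tvec'],float).ravel(),'fwd',R[2],d['mtx'][0])
o=ctrl.get_obs(); print(o)
E
```

```text
top cam [ 474.02253235   36.86497244 1030.87432225] fwd [ 9.38800529e-02  3.36614359e-04 -9.95583458e-01] [480.04166695   0.         313.29279421]
side cam [ 148.0872578  -650.52255838  784.56365082] fwd [ 0.38874712  0.67902318 -0.62273847] [579.8518481    0.         320.06706761]
{'t': 0.1, 'qpos': array([ 1.10797943e+00,  4.23743474e-01,  1.63060203e+00, -1.75071320e-05,
        1.08860151e+00, -1.89604727e-02]), 'qvel': array([-0.00054649, -0.00074993, -0.0019533 ,  0.00142881,  0.00115209,
        0.00163761]), 'joint_torque': array([-1.32206340e-03, -5.45615387e+01, -2.74323535e+01,  6.45226892e-02,
        1.87956111e-02,  4.77340279e-06]), 'ee_pos': array([268.13189942, 564.02238154, 229.99704065]), 'orientation': array([ 0.34705076,  1.54293414, -0.34913666]), 'ft_force': array([ 0.05907542,  0.48166788, -0.06446098]), 'moment': array([ 0.02470861, -0.00552618,  0.02543607]), 'width': 88.01252906484804}
```

View pics/top0.png

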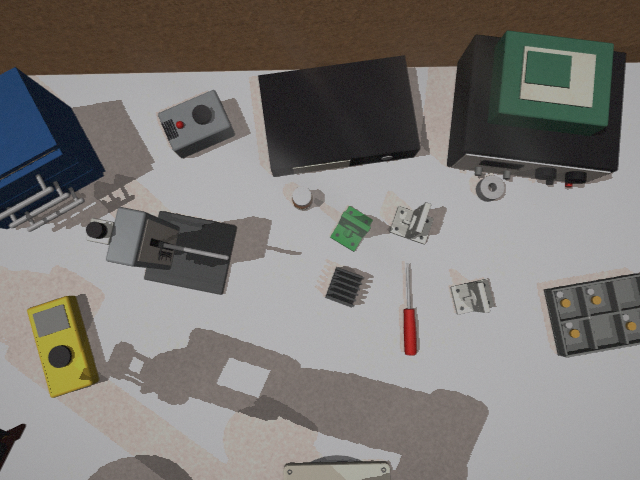

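View pics/side0.png

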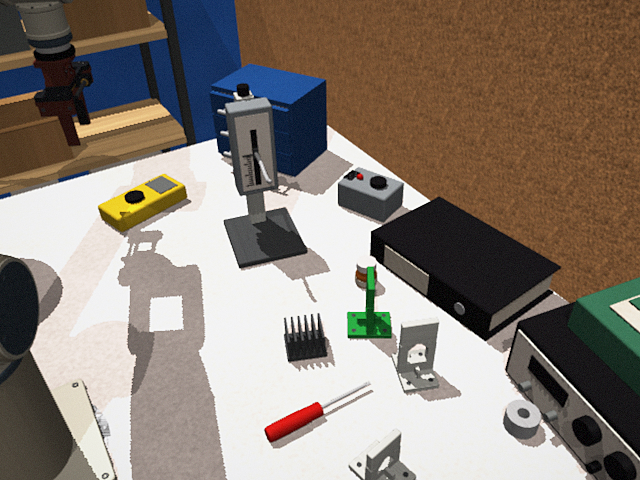

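Candidates in the top view are the grey bracket at (410,222), the grey bracket at (473,296) and the green look-alike at (351,229). In the side view they are at (418,355), (383,460) and (370,305). The grey one at (410,222) looks taller, so I'll check heights and measure it and the hook.

```bash
python3 - <<'E'
from h import *
d=dict(np.load('top.npz')); P=pts(d)
def rep(name,u0,u1,v0,v1,zlo,zhi):
    Q=P[v0:v1,u0:u1].reshape(-1,3); Q=Q[(Q[:,2]>zlo)&(Q[:,2]<zhi)]
    r=cv2.minAreaRect(Q[:,:2].astype(np.float32)); print(name,len(Q),Q.mean(0).round(1),'rect',np.round(r[0],1),np.round(r[1],1),round(r[2],1),'z',np.percentile(Q[:,2],[5,50,95]).round(1)); return r
rep('tall top',385,440,195,250,115,130)
rep('tall all',385,440,195,250,5,130)
rep('tall foot',385,440,195,250,5,14)
rep('short top',445,500,272,320,70,85)
rep('short foot',445,500,272,320,5,14)
rep('green top',325,378,200,255,100,140)
rep('hook',172,240,236,270,195,225)
rep('plate',140,245,205,300,10,18)
rep('housing',100,182,200,270,260,420)
# hook points along
m=(P[...,2]>190)&(P[...,2]<235); m[:, :165]=0; m[:,245:]=0; m[:225]=0; m[275:]=0
for u in range(165,236,6):
    vv=np.where(m[:,u])[0]
    if len(vv): print(u,vv.min(),vv.max(),P[vv,u].mean(0).round(1),P[vv,u,2].max().round(1))
s=dict(np.load('side.npz')); S=pts(s)
m=(np.abs(S[...,2]-215)<35); 
for v in range(145,190,4):
    uu=[u for u in range(250,280) if m[v,u]]; print(v,[(u,*S[v,u].round(0)) for u in uu[::4]])
a=s['img'][130:200,230:300]; b=s['img'][300:400,370:470]
c=np.hstack([cv2.resize(a,(400,400),interpolation=2),cv2.resize(b,(400,400),interpolation=2)])
t=d['img'][190:320,380:510]; c=np.hstack([c]) 
cv2.imwrite('pics/crop1.png',c[:,:,::-1])
E
```

```text
tall top 206 [ 596.8 -172.5  122. ] rect [ 596.9 -173.1] [12.3 58.6] 69.4 z [117.8 122.3 125. ]
tall all 1190 [ 596.6 -169.1   41.8] rect [ 602.8 -174.6] [113.2 115. ] 88.7 z [  7.6  12.4 123.3]
tall foot 678 [ 597.2 -169.1   10.2] rect [ 602.8 -174.6] [113.2 115. ] 88.7 z [ 6.8 10.3 13.2]
short top 218 [ 442.3 -294.6   77.2] rect [ 442.2 -295.5] [59.9 13.2] 11.1 z [71.2 77.8 80.5]
short foot 622 [ 441.4 -287.3   10.1] rect [ 445.  -298.2] [110.5  98.6] 86.3 z [ 6.6 10.3 13.2]
green top 240 [592.  -44.  120.1] rect [592.7 -44.7] [59.5 12.4] 57.6 z [107.3 121.7 124.8]
hook 271 [533.9 229.9 217.9] rect [533.9 229.8] [98.8  7.9] 77.5 z [212.2 218.  223.1]
plate 4059 [543.9 284.7  14.3] rect [549.3 299.5] [170.8 150.1] 77.5 z [11.3 14.4 17.2]
housing 2542 [553.2 317.9 304.9] rect [556.  329.8] [69.2 85.1] 77.6 z [270.6 310.  315.3]
165 225 248 [562.5 292.3 209.2] 223.2
171 244 248 [544.7 278.  222.1] 223.9
177 245 249 [542.8 268.  221.5] 222.5
183 247 250 [540.  257.9 221.3] 223.8
189 248 252 [537.2 247.6 221.7] 223.9
195 249 253 [535.6 238.3 218.3] 219.5
201 250 254 [533.9 229.1 214.3] 
[... 2657 characters left out ...]
42.0), np.float64(220.0)), (266, np.float64(567.0), np.float64(292.0), np.float64(185.0)), (270, np.float64(575.0), np.float64(290.0), np.float64(183.0))]
169 [(250, np.float64(535.0), np.float64(301.0), np.float64(181.0)), (255, np.float64(544.0), np.float64(295.0), np.float64(181.0)), (262, np.float64(532.0), np.float64(234.0), np.float64(216.0))]
173 [(263, np.float64(530.0), np.float64(226.0), np.float64(212.0))]
177 [(264, np.float64(527.0), np.float64(217.0), np.float64(208.0)), (268, np.float64(531.0), np.float64(208.0), np.float64(212.0))]
181 [(266, np.float64(524.0), np.float64(202.0), np.float64(208.0)), (270, np.float64(523.0), np.float64(181.0), np.float64(220.0))]
185 []
189 []
```

View pics/crop1.png

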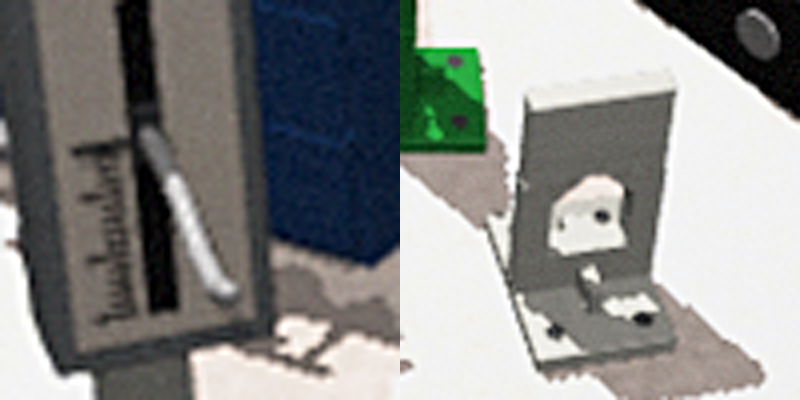

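The grey bracket at top-view (410,222) has its top at 122 mm, a 58.6 x 12.3 mm head and the bevelled window, so it is the one. The green one also measures about 122 mm, so I leave it. Hook seat is about (530,213,214), with own +x at a yaw of about 77.5°. Next I plan the moves.

```bash
cat >> h.py <<'E'
from scipy.spatial.transform import Rotation as Ro
def Rt(yaw,tilt=0):
    "tool down, y along yaw dir; tilt>0 leans the gripper body toward -yaw dir"
    y=np.array([np.cos(yaw),np.sin(yaw),0]); x=np.array([0,0,-1.]); 
    R=np.stack([x,y,np.cross(x,y)],1)
    ax=np.cross(np.array([0,0,1.]),-y)
    return Ro.from_rotvec(ax*tilt).as_matrix()@R
def plan(p1,R1,n,p0=None,R0=None):
    o=ctrl.get_obs()
    if p0 is None: p0=o['ee_pos']
    if R0 is None: R0=Ro.from_rotvec(o['orientation']).as_matrix()
    rel=R0.T@R1; dr=Ro.from_matrix(rel).as_rotvec()/n
    M=sum(Ro.from_rotvec(dr*k).as_matrix() for k in range(n))
    d=np.linalg.solve(M,R0.T@(np.asarray(p1)-p0))/10
    print(n,'rows delta_pos cm',d.round(3),'dr',dr.round(4),'| mm/row',(np.linalg.norm(d)*10).round(1),'deg/row',np.degrees(np.linalg.norm(dr)).round(2))
E
python3 - <<'E'
from h import *
o=ctrl.get_obs(); R=Ro.from_rotvec(o['orientation']).as_matrix(); print(R.round(3))
for yaw in (69.4,69.4-180):
    plan([597,-173,230],Rt(np.radians(yaw)),25)
E
```

```text
[[-0.001  0.429  0.903]
 [-0.001  0.903 -0.429]
 [-1.    -0.001 -0.   ]]
25 rows delta_pos cm [ 1.000e-03 -2.196e+00  2.368e+00] dr [-0.0034 -0.      0.0001] | mm/row 32.3 deg/row 0.19
25 rows delta_pos cm [-1.000e-03  3.402e+00  3.577e+00] dr [1.223e-01 1.000e-04 0.000e+00] | mm/row 49.4 deg/row 7.01
```

>>> apply_moves --increments '[{"gripper": 100,"delta_pos": [0,-2.2,2.37],"dr": [-0.0034,0,0]},{"gripper": 100,"delta_pos": [0,-2.2,2.37],"dr": [-0.0034,0,0]},{"gripper": 100,"delta_pos": [0,-2.2,2.37],"dr": [-0.0034,0,0]},{"gripper": 100,"delta_pos": [0,-2.2,2.37],"dr": [-0.0034,0,0]},{"gripper": 100,"delta_pos": [0,-2.2,2.37],"dr": [-0.0034,0,0]}]'

```text
t: 0.52
ee_pos: [329.2, 413.1, 230.3]
orientation: [0.334, 1.545, -0.335]
ft_force: [-0.3, -0.6, 1.2]
width: 87.7
```

>>> apply_moves --increments '[{"gripper": 100,"delta_pos": [0,-2.2,2.37],"dr": [-0.0034,0,0]},{"gripper": 100,"delta_pos": [0,-2.2,2.37],"dr": [-0.0034,0,0]},{"gripper": 100,"delta_pos": [0,-2.2,2.37],"dr": [-0.0034,0,0]},{"gripper": 100,"delta_pos": [0,-2.2,2.37],"dr": [-0.0034,0,0]},{"gripper": 100,"delta_pos": [0,-2.2,2.37],"dr": [-0.0034,0,0]}]'

```text
t: 0.93
ee_pos: [392.6, 264.3, 230.5]
orientation: [0.321, 1.547, -0.321]
ft_force: [1.0, 0.1, -0.7]
width: 88.0
```

>>> apply_moves --increments '[{"gripper": 100,"delta_pos": [0,-2.2,2.37],"dr": [-0.0034,0,0]},{"gripper": 100,"delta_pos": [0,-2.2,2.37],"dr": [-0.0034,0,0]},{"gripper": 100,"delta_pos": [0,-2.2,2.37],"dr": [-0.0034,0,0]},{"gripper": 100,"delta_pos": [0,-2.2,2.37],"dr": [-0.0034,0,0]},{"gripper": 100,"delta_pos": [0,-2.2,2.37],"dr": [-0.0034,0,0]}]'

```text
t: 1.35
ee_pos: [458.5, 116.6, 230.6]
orientation: [0.308, 1.549, -0.308]
ft_force: [0.2, 0.2, -0.3]
width: 87.8
```

>>> apply_moves --increments '[{"gripper": 100,"delta_pos": [0,-2.2,2.37],"dr": [-0.0034,0,0]},{"gripper": 100,"delta_pos": [0,-2.2,2.37],"dr": [-0.0034,0,0]},{"gripper": 100,"delta_pos": [0,-2.2,2.37],"dr": [-0.0034,0,0]},{"gripper": 100,"delta_pos": [0,-2.2,2.37],"dr": [-0.0034,0,0]},{"gripper": 100,"delta_pos": [0,-2.2,2.37],"dr": [-0.0034,0,0]}]'

```text
t: 1.77
ee_pos: [526.9, -29.9, 230.5]
orientation: [0.295, 1.551, -0.295]
ft_force: [0.2, -0.2, 0.7]
width: 87.9
```

>>> apply_moves --increments '[{"gripper": 100,"delta_pos": [0,-2.2,2.37],"dr": [-0.0034,0,0]},{"gripper": 100,"delta_pos": [0,-2.2,2.37],"dr": [-0.0034,0,0]},{"gripper": 100,"delta_pos": [0,-2.2,2.37],"dr": [-0.0034,0,0]},{"gripper": 100,"delta_pos": [0,-2.2,2.37],"dr": [-0.0034,0,0]},{"gripper": 100,"delta_pos": [0,-2.2,2.37],"dr": [-0.0034,0,0]}]'

```text
t: 2.18
ee_pos: [597.7, -175.2, 230.3]
orientation: [0.282, 1.553, -0.282]
ft_force: [1.0, -0.0, 0.2]
width: 87.9
```

```bash
python3 - <<'E'
from h import *
d=get('side'); P=pts(d); cv2.imwrite('pics/side1.png',d['img'][:,:,::-1])
s0=dict(np.load('side.npz'))
# plate top face of tall bracket in side view
Q=P[310:345,385:450].reshape(-1,3); Q=Q[(Q[:,2]>119)&(Q[:,2]<126)]
r=cv2.minAreaRect(Q[:,:2].astype(np.float32)); print(len(Q),Q.mean(0).round(1),r)
plan([597,-173,133],Rt(np.radians(69.4)),5)
plan([597,-173,99],Rt(np.radians(69.4)),5)
E
```

```text
210 [ 597.3 -175.3  121. ] ((597.6142578125, -174.82846069335938), (14.741518020629883, 58.99374008178711), 67.52288055419922)
5 rows delta_pos cm [ 1.951  0.107 -0.116] dr [-0.0002  0.0006  0.0003] | mm/row 19.6 deg/row 0.04
5 rows delta_pos cm [ 2.631  0.108 -0.118] dr [-0.0002  0.0006  0.0003] | mm/row 26.4 deg/row 0.04
```

View pics/side1.png

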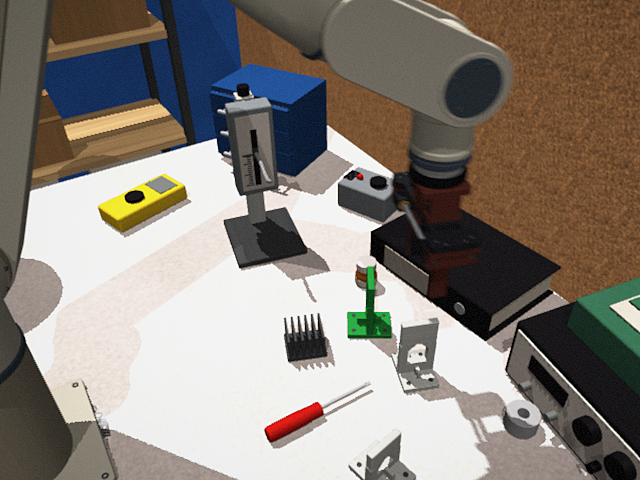

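The picture shows the gripper above the tall bracket (plate at (418,355)), with the green look-alike at (370,305) and the short bracket clear of the path. Both views agree on the bracket's top centre to within 2 mm, so I descend.

>>> apply_moves --increments '[{"gripper": 100,"delta_pos": [2.0,0.05,0],"dr": [0,0,0]},{"gripper": 100,"delta_pos": [2.7,0.05,0],"dr": [0,0,0]},{"gripper": 100,"delta_pos": [2.7,0.05,0],"dr": [0,0,0]},{"gripper": 80,"delta_pos": [2.7,0,0],"dr": [0,0,0]},{"gripper": 60,"delta_pos": [2.0,0,0],"dr": [0,0,0]}]'

```text
t: 2.65
ee_pos: [596.8, -171.7, 107.2]
orientation: [0.282, 1.555, -0.281]
ft_force: [0.3, 1.0, -0.4]
width: 78.1
```

```bash
python3 - <<'E'
from h import *
print(ctrl.get_obs()['ft_force'])
plan([597.2,-174,100],Rt(np.radians(69.2)),2)
E
```

```text
[ 0.32913474  1.00096283 -0.39215117]
2 rows delta_pos cm [ 0.359 -0.099  0.058] dr [ 0.002  -0.0013  0.0001] | mm/row 3.8 deg/row 0.14
```

>>> apply_moves --increments '[{"gripper": 60,"delta_pos": [0.4,-0.1,0.05],"dr": [0,0,0]},{"gripper": 40,"delta_pos": [0.4,-0.1,0.05],"dr": [0,0,0]},{"gripper": 20,"delta_pos": [0,0,0],"dr": [0,0,0]},{"gripper": 0,"delta_pos": [0,0,0],"dr": [0,0,0]},{"gripper": 0,"delta_pos": [0,0,0],"dr": [0,0,0]}]'

```text
t: 3.07
ee_pos: [599.3, -174.7, 103.2]
orientation: [0.281, 1.55, -0.282]
ft_force: [-0.9, 0.6, 1.2]
width: 44.8
```

>>> apply_moves --increments '[{"gripper": 0,"delta_pos": [0,0,0],"dr": [0,0,0]},{"gripper": 0,"delta_pos": [0,0,0],"dr": [0,0,0]},{"gripper": 0,"delta_pos": [0,0,0],"dr": [0,0,0]},{"gripper": 0,"delta_pos": [0,0,0],"dr": [0,0,0]},{"gripper": 0,"delta_pos": [0,0,0],"dr": [0,0,0]}]'

```text
t: 3.48
ee_pos: [598.4, -174.4, 101.9]
orientation: [0.282, 1.552, -0.282]
ft_force: [-0.4, -0.0, -3.0]
width: 11.9
```

Gripped at width 11.9 mm. I lift straight up.

>>> apply_moves --increments '[{"gripper": 0,"delta_pos": [-1.5,0,0],"dr": [0,0,0]},{"gripper": 0,"delta_pos": [-3.5,0,0],"dr": [0,0,0]},{"gripper": 0,"delta_pos": [-4.0,0,0],"dr": [0,0,0]},{"gripper": 0,"delta_pos": [-4.0,0,0],"dr": [0,0,0]},{"gripper": 0,"delta_pos": [-3.0,0,0],"dr": [0,0,0]}]'

```text
t: 3.9
ee_pos: [598.5, -174.5, 264.3]
orientation: [0.281, 1.551, -0.282]
ft_force: [1.0, -0.4, -3.3]
width: 12.0
```

```bash
cat >> h.py <<'E'
YH=np.radians(77.5); U=np.array([np.cos(YH),np.sin(YH),0]); SEAT=np.array([530.1,212.8,214.])
def tcp(s,z,tilt,off=41):
    R=Rt(YH,tilt); M=SEAT+U*s; M[2]=z; return M-off*R[:,0],R
E
python3 - <<'E'
from h import *
o=ctrl.get_obs(); print(o['ee_pos'],o['ft_force'],o['width'])
p,R=tcp(-85,221,.15); print(p, R.round(3)); plan(p,R,10)
E
```

```text
[ 598.48209287 -174.4839392   264.26964261] [ 1.0225384  -0.35263996 -3.3200955 ] 12.023094854790191
[510.37651522 123.83310946 261.5396142 ] [[ 0.032  0.214  0.976]
 [ 0.146  0.965 -0.216]
 [-0.989  0.149 -0.   ]]
10 rows delta_pos cm [ 0.205  2.594 -1.713] dr [-0.014   0.0012  0.015 ] | mm/row 31.2 deg/row 1.18
```

>>> apply_moves --increments '[{"gripper": 0,"delta_pos": [0.2,2.6,-1.71],"dr": [-0.014,0.001,0.015]},{"gripper": 0,"delta_pos": [0.2,2.6,-1.71],"dr": [-0.014,0.001,0.015]},{"gripper": 0,"delta_pos": [0.2,2.6,-1.71],"dr": [-0.014,0.001,0.015]},{"gripper": 0,"delta_pos": [0.2,2.6,-1.71],"dr": [-0.014,0.001,0.015]},{"gripper": 0,"delta_pos": [0.2,2.6,-1.71],"dr": [-0.014,0.001,0.015]}]'

```text
t: 4.32
ee_pos: [558.5, -22.3, 254.9]
orientation: [0.285, 1.551, -0.167]
ft_force: [1.4, 0.3, -3.4]
width: 12.0
```

>>> apply_moves --increments '[{"gripper": 0,"delta_pos": [0.2,2.6,-1.71],"dr": [-0.014,0.001,0.015]},{"gripper": 0,"delta_pos": [0.2,2.6,-1.71],"dr": [-0.014,0.001,0.015]},{"gripper": 0,"delta_pos": [0.2,2.6,-1.71],"dr": [-0.014,0.001,0.015]},{"gripper": 0,"delta_pos": [0.2,2.6,-1.71],"dr": [-0.014,0.001,0.015]},{"gripper": 0,"delta_pos": [0.2,2.6,-1.71],"dr": [-0.014,0.001,0.015]}]'

```text
t: 4.73
ee_pos: [509.3, 125.5, 258.9]
orientation: [0.288, 1.546, -0.053]
ft_force: [0.0, 0.1, -2.5]
width: 12.0
```

```bash
python3 - <<'E'
from h import *
d=get('side'); P=pts(d); img=d['img']
o=ctrl.get_obs(); print(o['ee_pos'],o['ft_force'],o['width'])
cv2.imwrite('pics/side2.png',cv2.resize(img[60:360,180:480],(600,600),interpolation=2)[:,:,::-1])
p,R=tcp(-85,221,.15); print(p); plan(p,R,1)
p,R=tcp(5,221,.15); plan(p,R,5)
E
```

```text
[507.29019508 129.23707643 259.05459902] [-1.34142835  4.49806673 -2.58908062] 11.901753443248962
[510.37651522 123.83310946 261.5396142 ]
1 rows delta_pos cm [-0.317 -0.418  0.416] dr [ 0.0016 -0.0038 -0.0032] | mm/row 6.7 deg/row 0.3
5 rows delta_pos cm [0.209 1.696 0.086] dr [ 0.0003 -0.0008 -0.0006] | mm/row 17.1 deg/row 0.06
```

View pics/side2.png

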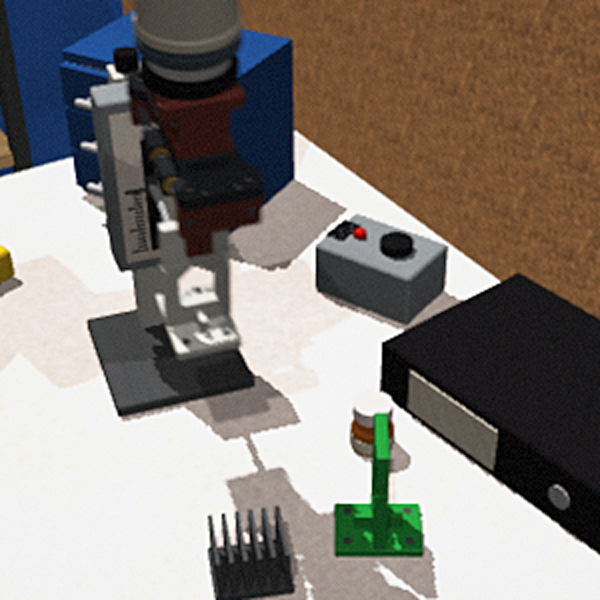

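The bracket is gripped square, with the window at crop (200,285), still in front of the hook. The gripper hides the hook here. I let the arm settle, then correct and measure the bracket.

>>> apply_moves --increments '[{"gripper": 0,"delta_pos": [0,0,0],"dr": [0,0,0]},{"gripper": 0,"delta_pos": [0,0,0],"dr": [0,0,0]},{"gripper": 0,"delta_pos": [0,0,0],"dr": [0,0,0]},{"gripper": 0,"delta_pos": [0,0,0],"dr": [0,0,0]},{"gripper": 0,"delta_pos": [0,0,0],"dr": [0,0,0]}]'

```text
t: 5.2
ee_pos: [511.0, 123.5, 259.4]
orientation: [0.289, 1.544, -0.055]
ft_force: [-0.7, 0.1, -3.3]
width: 12.1
```

```bash
python3 - <<'E'
from h import *
d=get('side'); P=pts(d)
o=ctrl.get_obs(); print(o['ee_pos'],o['ft_force'],o['width'])
R0=Ro.from_rotvec(o['orientation']).as_matrix()
p,R=tcp(-85,221,.15); plan(p,R,1)
# points in tool frame near bracket
L=(P-o['ee_pos'])@R0; m=(np.abs(L[...,1])<48)&(np.abs(L[...,2])<45)&(L[...,0]>-5)&(L[...,0]<115)
F=m&(np.abs(L[...,1]+6)<4.5)  # near face of plate
Q=L[F]; print('face n',len(Q))
for x0 in range(5,100,6):
    q=Q[(Q[:,0]>=x0)&(Q[:,0]<x0+6)]
    if len(q):
        h=np.histogram(q[:,2],bins=np.arange(-42,43,6))[0]; print(x0,h,'z',q[:,2].min().round(1),q[:,2].max().round(1),'y',np.median(q[:,1]).round(1))
print('maxx',np.percentile(L[m][:,0],[95,99]).round(1))
E
```

```text
[511.00303897 123.58910634 259.38048626] [ 0.18780792 -0.33696379 -2.58377676] 11.864626572824507
1 rows delta_pos cm [-0.212  0.042 -0.066] dr [-0.0015  0.0006  0.0001] | mm/row 2.3 deg/row 0.09
face n 1038
5 [ 0  2  8 13  8  4  0  0  0  5 10  8  0  0] z -30.3 28.3 y -6.4
11 [ 0  1 10  6  8  5  2  3  2  6  8  7  0  0] z -30.3 28.1 y -6.3
17 [ 0  1 10 10 10 12  8 10 10  8  9  6  0  0] z -30.5 27.6 y -6.3
23 [ 0  2  8  7 10  7  6  4  9  7 10  7  0  0] z -30.4 29.5 y -6.0
29 [ 0  0 10  8  7  3  0  0  3  9  9  9  0  0] z -30.0 29.9 y -6.0
35 [ 0  1  9 10  4  1  0  0  0  4  9  9  0  0] z -30.3 29.5 y -6.1
41 [ 0  1  9  8  1  0  0  0  0  1 11  8  0  0] z -30.4 28.8 y -6.3
47 [ 0  2 11  9  0  0  0  0  0  6  8  5  0  0] z -30.3 29.6 y -6.4
53 [ 0  0  9  6  0  0  0  0  0  4  6 10  0  0] z -29.7 29.3 y -6.4
59 [ 0  0 10 10  2  0  0  0  0  3  8  7  0  0] z -29.9 28.9 y -6.4
65 [0 2 9 5 6 6 6 6 8 7 9 7 0 0] z -30.5 29.4 y -5.7
71 [ 0  1  7  8 11  7  9 10  8 11  7  8  0  0] z -30.6 29.2 y -6.4
77 [0 2 8 9 8 5 9 8 6 8 8 7 0 0] z -30.2 28.7 y -6.5
83 [0 1 8 8 7 9 6 2 6 9 6 7 0 0] z -30.3 29.1 y -6.2
89 [ 0  2  6  9 11 10  5  0 10 11  9  9  0  0] z -30.3 28.8 y -7.1
95 [0 2 1 0 2 0 0 0 0 0 1 1 0 0] z -30.4 29.0 y -5.6
maxx [ 95.8 100. ]
```

Window centre is within 1 mm of the tool axis and its top edge is about 27 mm ahead of the TCP, as predicted. I move it over the tip slowly.

```bash
python3 - <<'E'
from h import *
p,R=tcp(4,221,.15); plan(p,R,9)
E
```

```text
9 rows delta_pos cm [ 0.124  0.982 -0.008] dr [-0.0002  0.0001  0.    ] | mm/row 9.9 deg/row 0.01
```

>>> apply_moves --increments '[{"gripper": 0,"delta_pos": [0.0,0.98,-0.01],"dr": [0,0,0]},{"gripper": 0,"delta_pos": [0.1,0.98,-0.01],"dr": [0,0,0]},{"gripper": 0,"delta_pos": [0.14,0.98,-0.01],"dr": [0,0,0]},{"gripper": 0,"delta_pos": [0.15,0.98,-0.01],"dr": [0,0,0]},{"gripper": 0,"delta_pos": [0.15,0.98,-0.01],"dr": [0,0,0]}]'

```text
t: 5.67
ee_pos: [521.1, 173.9, 261.6]
orientation: [0.288, 1.544, -0.053]
ft_force: [-0.3, -0.4, -3.6]
width: 12.2
```

>>> apply_moves --increments '[{"gripper": 0,"delta_pos": [0.15,0.98,-0.01],"dr": [0,0,0]},{"gripper": 0,"delta_pos": [0.15,0.98,-0.01],"dr": [0,0,0]},{"gripper": 0,"delta_pos": [0.15,0.98,-0.01],"dr": [0,0,0]},{"gripper": 0,"delta_pos": [0.13,0.7,-0.01],"dr": [0,0,0]},{"gripper": 0,"delta_pos": [0.0,0,0],"dr": [0,0,0]}]'

```text
t: 6.08
ee_pos: [528.8, 210.1, 261.2]
orientation: [0.287, 1.544, -0.052]
ft_force: [0.8, 0.5, -3.1]
width: 11.7
```

>>> apply_moves --increments '[{"gripper": 0,"delta_pos": [0,0,0],"dr": [0,0,0]},{"gripper": 0,"delta_pos": [0,0,0],"dr": [0,0,0]},{"gripper": 0,"delta_pos": [0,0,0],"dr": [0,0,0]},{"gripper": 0,"delta_pos": [0,0,0],"dr": [0,0,0]},{"gripper": 0,"delta_pos": [0,0,0],"dr": [0,0,0]}]'

```text
t: 6.5
ee_pos: [528.5, 208.2, 261.3]
orientation: [0.288, 1.544, -0.054]
ft_force: [-0.1, -0.6, -3.9]
width: 11.9
```

```bash
python3 - <<'E'
from h import *
o=ctrl.get_obs(); print(o['ee_pos'],o['ft_force'],o['width'])
d=get('side'); img=d['img']
cv2.imwrite('pics/side3.png',cv2.resize(img[60:290,180:360],(626,800))[:600,:,::-1])
t=get('top')['img']; cv2.imwrite('pics/top3.png',cv2.resize(t[180:320,90:270],(720,560))[:,:,::-1])
for z in (221,205,198,190): p,R=tcp(4,z,.15); plan(p,R,1)
E
```

```text
[528.5235645  208.20950839 261.2803653 ] [-0.08619655 -0.56683506 -3.94580273] 11.8521727556241
1 rows delta_pos cm [0.017 0.257 0.054] dr [-0.0007  0.0007 -0.0002] | mm/row 2.6 deg/row 0.06
1 rows delta_pos cm [1.599 0.017 0.053] dr [-0.0007  0.0007 -0.0002] | mm/row 16.0 deg/row 0.06
1 rows delta_pos cm [ 2.291 -0.087  0.052] dr [-0.0007  0.0007 -0.0002] | mm/row 22.9 deg/row 0.06
1 rows delta_pos cm [ 3.082 -0.207  0.052] dr [-0.0007  0.0007 -0.0002] | mm/row 30.9 deg/row 0.06
```

View pics/side3.png

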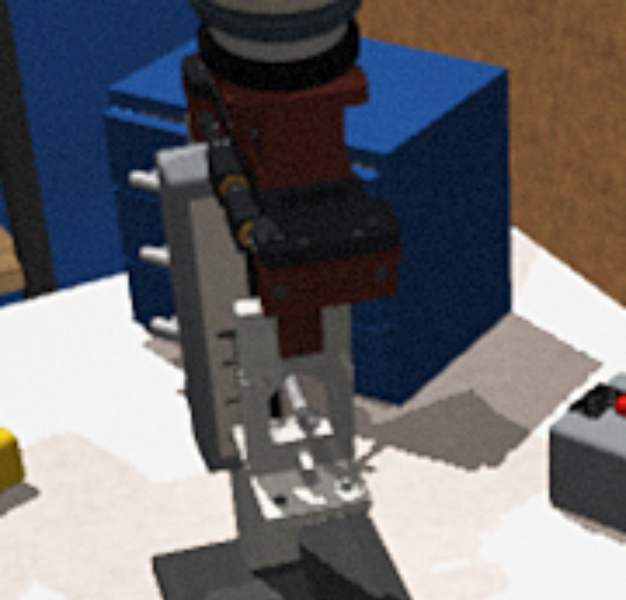

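The hook's rod and tip come out through the window at (300,405), and the gripper body clears the housing. I lower straight down until the hook bears part of the weight.

>>> apply_moves --increments '[{"gripper": 0,"delta_pos": [0.4,0.1,0.05],"dr": [0,0,0]},{"gripper": 0,"delta_pos": [0.5,-0.05,0],"dr": [0,0,0]},{"gripper": 0,"delta_pos": [0.5,-0.07,0],"dr": [0,0,0]},{"gripper": 0,"delta_pos": [0.5,-0.07,0],"dr": [0,0,0]},{"gripper": 0,"delta_pos": [0.4,-0.06,0],"dr": [0,0,0]}]'

```text
t: 7.02
ee_pos: [529.1, 210.3, 237.3]
orientation: [0.288, 1.545, -0.054]
ft_force: [-0.3, -0.4, -3.3]
width: 12.1
```

>>> apply_moves --increments '[{"gripper": 0,"delta_pos": [0.3,-0.04,0],"dr": [0,0,0]},{"gripper": 0,"delta_pos": [0.3,-0.04,0],"dr": [0,0,0]},{"gripper": 0,"delta_pos": [0.3,-0.04,0],"dr": [0,0,0]},{"gripper": 0,"delta_pos": [0.2,-0.03,0],"dr": [0,0,0]},{"gripper": 0,"delta_pos": [0,0,0],"dr": [0,0,0]}]'

```text
t: 7.43
ee_pos: [529.4, 210.5, 226.9]
orientation: [0.288, 1.544, -0.054]
ft_force: [-0.5, -0.9, -0.9]
width: 12.4
```

>>> apply_moves --increments '[{"gripper": 0,"delta_pos": [0,0,0],"dr": [0,0,0]},{"gripper": 0,"delta_pos": [0,0,0],"dr": [0,0,0]},{"gripper": 0,"delta_pos": [0,0,0],"dr": [0,0,0]},{"gripper": 0,"delta_pos": [0,0,0],"dr": [0,0,0]},{"gripper": 0,"delta_pos": [0,0,0],"dr": [0,0,0]}]'

```text
t: 7.85
ee_pos: [529.5, 210.6, 227.3]
orientation: [0.288, 1.544, -0.054]
ft_force: [-0.9, -1.0, -1.3]
width: 11.6
```

```bash
python3 - <<'E'
from h import *
o=ctrl.get_obs(); print(o['ee_pos'],o['ft_force'],o['moment'],o['width'])
R0=Ro.from_rotvec(o['orientation']).as_matrix(); M=o['ee_pos']+41*R0[:,0]; print('mid',M,'s',(M-SEAT)@U)
d=get('side'); img=d['img']
cv2.imwrite('pics/side4.png',cv2.resize(img[60:290,180:360],(626,800))[:600,:,::-1])
E
```

```text
[529.50102266 210.576323   227.32070184] [-0.86841019 -1.02045185 -1.26146185] [-0.25928879  0.1876647  -0.03004014] 11.60857677587802
mid [530.85967985 216.56241095 186.78280843] s 3.837651597422882
```

View pics/side4.png

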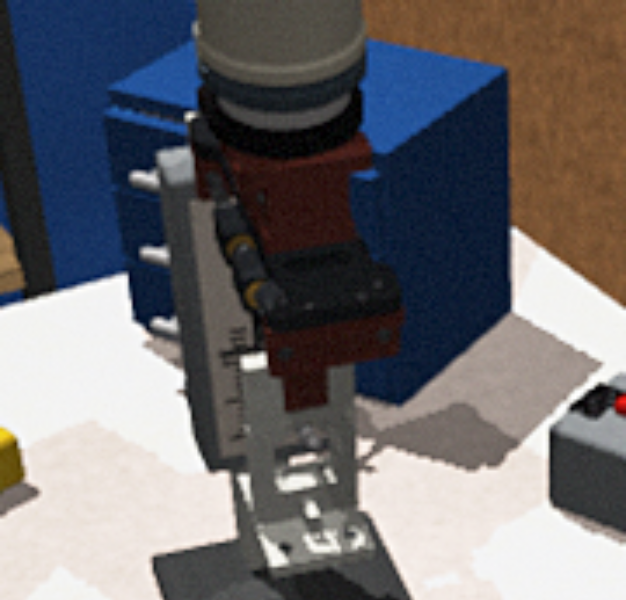

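The hook rod shows at the top of the window at (315,435). The wrist load fell from 3.3 N to about 1.3 N, so the hook now carries about 2 N. I release.

>>> apply_moves --increments '[{"gripper": 45,"delta_pos": [0,0,0],"dr": [0,0,0]},{"gripper": 45,"delta_pos": [0,0,0],"dr": [0,0,0]},{"gripper": 45,"delta_pos": [0,0,0],"dr": [0,0,0]},{"gripper": 45,"delta_pos": [0,0,0],"dr": [0,0,0]},{"gripper": 45,"delta_pos": [0,0,0],"dr": [0,0,0]}]'

```text
t: 8.32
ee_pos: [529.7, 210.6, 227.4]
orientation: [0.288, 1.543, -0.054]
ft_force: [0.0, 0.3, 0.4]
width: 38.8
```

>>> apply_moves --increments '[{"gripper": 45,"delta_pos": [0,0,0],"dr": [0,0,0]},{"gripper": 45,"delta_pos": [0,0,0],"dr": [0,0,0]},{"gripper": 45,"delta_pos": [0,0,0],"dr": [0,0,0]},{"gripper": 45,"delta_pos": [0,0,0],"dr": [0,0,0]},{"gripper": 45,"delta_pos": [0,0,0],"dr": [0,0,0]}]'

```text
t: 8.73
ee_pos: [529.5, 210.6, 227.2]
orientation: [0.288, 1.544, -0.054]
ft_force: [0.8, -0.5, -0.1]
width: 39.4
```

>>> apply_moves --increments '[{"gripper": 45,"delta_pos": [0,0,0],"dr": [0,0,0]},{"gripper": 45,"delta_pos": [0,0,0],"dr": [0,0,0]},{"gripper": 45,"delta_pos": [0,0,0],"dr": [0,0,0]},{"gripper": 45,"delta_pos": [0,0,0],"dr": [0,0,0]},{"gripper": 45,"delta_pos": [0,0,0],"dr": [0,0,0]}]'

```text
t: 9.15
ee_pos: [529.5, 210.6, 227.2]
orientation: [0.288, 1.544, -0.054]
ft_force: [-0.4, 0.0, 0.2]
width: 39.1
```

```bash
python3 - <<'E'
from h import *
o=ctrl.get_obs(); print(o['ee_pos'],o['ft_force'],o['width'])
d=get('side'); img=d['img']; P=pts(d)
cv2.imwrite('pics/side5.png',cv2.resize(img[60:290,180:360],(626,800))[:600,:,::-1])
R0=Ro.from_rotvec(o['orientation']).as_matrix(); L=(P-o['ee_pos'])@R0
m=(np.abs(L[...,1])<14)&(np.abs(np.abs(L[...,2])-24)<5)&(L[...,0]>-30)&(L[...,0]<75)
for x0 in range(-30,75,15):
    q=L[m&(L[...,0]>=x0)&(L[...,0]<x0+15)]; 
    if len(q): print(x0,len(q),'y med',np.median(q[:,1]).round(1))
E
```

```text
[529.4826954  210.59514044 227.1702205 ] [-0.43186858  0.01847888  0.19773736] 39.1448816630767
-15 49 y med -0.7
0 76 y med -3.9
15 69 y med -6.0
30 72 y med -8.3
45 61 y med -10.1
60 51 y med -12.2
```

View pics/side5.png

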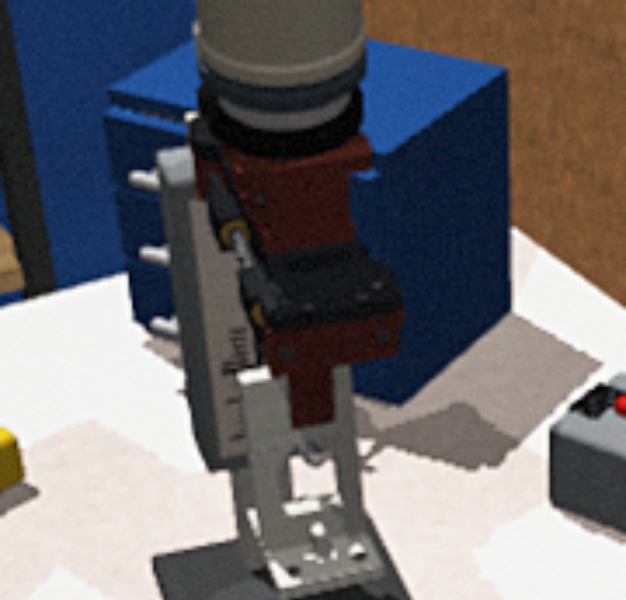

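The bracket has swung upright on the hook (rod at (315,450) in the top of the window). Both fingers are clear and the wrist force is about 0. I retract along the tool axis.

>>> apply_moves --increments '[{"gripper": 55,"delta_pos": [0,0,0],"dr": [0,0,0]},{"gripper": 55,"delta_pos": [-0.5,0,0],"dr": [0,0,0]},{"gripper": 55,"delta_pos": [-1.0,0,0],"dr": [0,0,0]},{"gripper": 55,"delta_pos": [-1.5,0,0],"dr": [0,0,0]},{"gripper": 55,"delta_pos": [-2,0,0],"dr": [0,0,0]}]'

```text
t: 9.62
ee_pos: [527.2, 203.0, 276.9]
orientation: [0.287, 1.546, -0.054]
ft_force: [-0.4, -0.3, -0.7]
width: 48.6
```

>>> apply_moves --increments '[{"gripper": 55,"delta_pos": [-2,0,0],"dr": [0,0,0]},{"gripper": 55,"delta_pos": [-2,0,0],"dr": [0,0,0]},{"gripper": 55,"delta_pos": [-2,0,0],"dr": [0,0,0]},{"gripper": 55,"delta_pos": [-1.5,-2,0],"dr": [0,0,0]},{"gripper": 55,"delta_pos": [-1,-2,0],"dr": [0,0,0]}]'

```text
t: 10.03
ee_pos: [517.0, 152.2, 357.7]
orientation: [0.287, 1.54, -0.051]
ft_force: [0.7, -1.1, 0.5]
width: 47.9
```

>>> apply_moves --increments '[{"gripper": 55,"delta_pos": [0,-3,0],"dr": [0,0,0]},{"gripper": 55,"delta_pos": [0,-3,0],"dr": [0,0,0]},{"gripper": 55,"delta_pos": [0,-3,0],"dr": [0,0,0]},{"gripper": 55,"delta_pos": [0,-2,0],"dr": [0,0,0]},{"gripper": 55,"delta_pos": [0,-1,0],"dr": [0,0,0]}]'

```text
t: 10.45
ee_pos: [490.1, 34.4, 337.3]
orientation: [0.289, 1.543, -0.055]
ft_force: [0.1, -0.1, -0.4]
width: 48.3
```

>>> apply_moves --increments '[{"gripper": 55,"delta_pos": [0,0,0],"dr": [0,0,0]},{"gripper": 55,"delta_pos": [0,0,0],"dr": [0,0,0]},{"gripper": 55,"delta_pos": [0,0,0],"dr": [0,0,0]},{"gripper": 55,"delta_pos": [0,0,0],"dr": [0,0,0]},{"gripper": 55,"delta_pos": [0,0,0],"dr": [0,0,0]}]'

```text
t: 10.87
ee_pos: [491.0, 37.3, 336.9]
orientation: [0.287, 1.544, -0.053]
ft_force: [0.1, 0.4, -0.4]
width: 48.3
```

```bash
python3 - <<'E'
from h import *
o=ctrl.get_obs(); print(o['t'],o['ee_pos'],o['ft_force'],o['width'])
def meas():
    d=get('side'); P=pts(d); Q=P[100:300,200:340].reshape(-1,3)
    S=(Q-SEAT)@U; T=(Q-SEAT)@np.cross([0,0,1],U)
    B=(S<0)&(S>-22)&(abs(abs(T)-24)<5)&(Q[:,2]>125)&(Q[:,2]<255)
    c=np.polyfit(Q[B,2],S[B],1); print('near face slope deg',np.degrees(np.arctan(c[0])).round(2),'s of face at z180',np.polyval(c,180).round(1),'n',B.sum())
    A=(abs(T)<25)&(S>-30)&(S<30); z=Q[A&(Q[:,2]>200)&(Q[:,2]<260),2]; print('top z',np.percentile(z,[95,99]).round(1)); 
    W=B&(Q[:,2]>215); print('T span',T[(abs(T)<40)&(S<15)&(S>-22)&(Q[:,2]>218)&(Q[:,2]<240)][[0]].round(1) if W.any() else '')
    return d
meas(); d=meas()
t=get('top'); P=pts(t); Q=P[200:280,170:235].reshape(-1,3); Q=Q[(Q[:,2]>225)&(Q[:,2]<260)]
if len(Q)>20: print('top view head',len(Q),Q.mean(0).round(1),cv2.minAreaRect(Q[:,:2].astype(np.float32)))
Q=P[272:320,445:500].reshape(-1,3); Q=Q[(Q[:,2]>70)&(Q[:,2]<85)]; print('short top',len(Q),Q.mean(0).round(1))
cv2.imwrite('pics/side6.png',d['img'][:,:,::-1])
E
```

```text
10.8667 [490.99761073  37.32650766 336.88378687] [ 0.09164956  0.40584617 -0.35834452] 48.28688999347387
near face slope deg 0.39 s of face at z180 -4.8 n 510
top z [235.9 236.9]
T span [-18.5]
near face slope deg 0.58 s of face at z180 -4.7 n 497
top z [235.7 236.8]
T span [-18.2]
top view head 305 [528.7 213.7 234.9] ((529.11865234375, 214.7952423095703), (12.9519624710083, 59.67943572998047), 76.7127456665039)
short top 216 [ 442.2 -294.6   77.5]
```

View pics/side6.png

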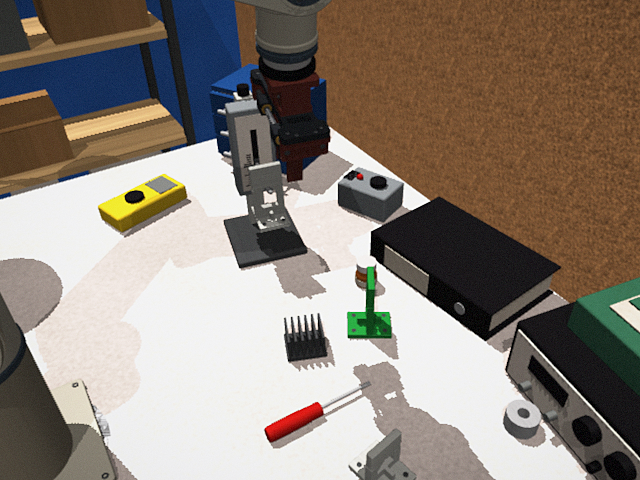

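The bracket hangs upright on the hook at (265,190), and the green and short brackets are untouched. I wait one more second, check it is at rest, and hand in.

>>> apply_moves --increments '[{"gripper": 55,"delta_pos": [0,0,0],"dr": [0,0,0]},{"gripper": 55,"delta_pos": [0,0,0],"dr": [0,0,0]},{"gripper": 55,"delta_pos": [0,0,0],"dr": [0,0,0]},{"gripper": 55,"delta_pos": [0,0,0],"dr": [0,0,0]},{"gripper": 55,"delta_pos": [0,0,0],"dr": [0,0,0]}]'

```text
t: 11.43
ee_pos: [490.8, 36.4, 336.7]
orientation: [0.288, 1.544, -0.054]
ft_force: [-1.0, -0.3, 0.1]
width: 48.2
```

>>> apply_moves --increments '[{"gripper": 55,"delta_pos": [0,0,0],"dr": [0,0,0]},{"gripper": 55,"delta_pos": [0,0,0],"dr": [0,0,0]},{"gripper": 55,"delta_pos": [0,0,0],"dr": [0,0,0]},{"gripper": 55,"delta_pos": [0,0,0],"dr": [0,0,0]},{"gripper": 55,"delta_pos": [0,0,0],"dr": [0,0,0]}]'

```text
t: 11.85
ee_pos: [490.7, 36.4, 336.7]
orientation: [0.288, 1.544, -0.054]
ft_force: [1.1, -0.1, 1.3]
width: 47.8
```

```bash
python3 - <<'E'
from h import *
for i in range(4):
    P=pts(get('top')); Q=P[200:280,170:235].reshape(-1,3); Q=Q[(Q[:,2]>225)&(Q[:,2]<260)]
    print(len(Q),Q.mean(0).round(1))
print(ctrl.get_obs()['ft_force']); print(ctrl.close_job())
E
```

```text
296 [528.7 213.8 235.4]
305 [528.9 213.6 235.2]
304 [529.  213.6 235.2]
305 [528.8 213.7 235. ]
[0.06298529 0.02541938 1.3741437 ]
the job is handed in; nothing more can be done
None
```

The taller bracket now hangs by its window from the scale's hook, and I handed the job in at about 12 s. I gripped it by the head and passed the window over the hook tip with the gripper leaning about 8.5° away from the housing. I lowered it until the hook carried about 2 N of its weight, then let go and backed away.

Last checks before handing in:
- **Hang:** the bracket is tilted about 0.5°, and its head centre is within about 2 mm of the seat sideways.
- **Hook travel:** the head's top is at about 235 mm, which puts the hook about 25 mm down. That is estimated from the images, not read from the joint, and lies near the top of the 16–26 mm expected.
- **At rest:** four pictures spanning about 0.15 s agreed to within 0.4 mm.
- **Short bracket:** it had not moved, to within 0.3 mm.
- **Robot:** the arm is well clear of everything. The last wrist readings were up to 1.4 N, which I put down to noise.

No check failed or disagreed.

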